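Set the ribbon cutter's eccentric guide roller to the gauge

TASK

Set the ribbon guide of the bench cutter to the gauge bar that lies in it: swing the hand lever of the eccentric roller until the roller has closed up to the bar, so that the bar still slides freely between roller and fence, not pinched, with no more than about 2 mm of play. Prove it by drawing the bar by its upright grip endways out of the guide, away from the blade and flat on the bed until its nose is well past the roller, then lay it flat in the cream basket. Leave the lever at that setting, and do not shove the spanner or the empty reel about.

Things in the scene. Friction and masses are not known exactly. Their poses are not given: they have to be found in the camera images.
- fence_face (a point): Working face of the fence, a straight steel angle 16 mm high bolted along the channel. The point is on the face, 8 mm above the bed, opposite the eccentric's axis. Its x axis is square to the face, pointing away from the roller; y runs along it towards the blade; the fence spans y = -65 to +100 mm. Bolted anew each time, 56 to 61 mm from axis to face.
- guide_axis (a point): Fixed vertical turning axis of the eccentric stud in the cutter's bed, under the dark hexagon bolt head; the point is 15 mm above the bed. Its axes are parallel to those of the fence.
- guide_roller (a point): Centre of the guide roller, a white disc of 30 mm radius, 3 to 27 mm above the bed, that spins freely on the eccentric stud, 12 mm off the turning axis. The point is 15 mm above the bed and moves with the lever. Gap of the guide = distance from this centre to the fence face (along the fence's x) less 30 mm.
- guide_lever (a joint): Angle of the eccentric's hand lever, rad: 0 = guide wide open, growing as the lever swings clockwise seen from above, to a stop at 2.4; gap = (axis to fence face) - 30 mm + 12 mm x cos(angle): near the setting 0.1 rad is about 1.2 mm. Starts at 0.1 to 0.6; the setting needs about 1.2 to 1.7. Friction holds it where it is left; turning takes 3 to 5 N at the knob.
- lever_knob (a point): Centre, half-way up, of the black upright knob on the end of the flat steel lever: 22 mm in diameter, 44 mm tall, standing on the lever's top 41 mm above the bed (this point: 65 mm above the bed). It swings at 100 mm from the turning axis on the robot's side of the roller; at angle 0 it lies at x = -42, y = -91 mm from guide_axis. It may be gripped and swung, or pushed.
- gauge_grip (a point): Upright black grip of the gauge: a block 14 mm thick (x), 40 mm long (y), its top 60 mm over the bar's underside; this point is 38 mm over it. The gauge is a loose aluminium bar 30 mm wide (x), 170 long (y), 10 thick, 0.15 to 0.25 kg; the grip is 60 mm from its middle, at the tail (-y), past the fence's end. The bar starts flat on the bed in the open guide, its nose past the roller.
- gauge_nose (a point): Middle of the gauge bar's nose, its end nearest the blade, half-way up the 10 mm thickness; 145 mm from the grip along the bar (+y of the gauge).
- basket_in (a point): Middle of the inner floor (5 mm above the desk) of the shallow cream plastic basket, fixed to the desk and empty: inside 160 mm (x) by 230 mm (y), walls 5 mm thick and 42 mm high, scalloped rim to 51 mm.
- reel: Bystander: empty grey ribbon reel lying flat, 80 mm across, 30 mm high; origin at the underside's centre.
- spanner: Bystander: steel spanner 150 mm long, lying flat; origin at the underside of its middle.
- cutter: Grey bench ribbon cutter, fixed: bed 190 mm deep (x) and 340 mm long (y), its top 22 mm above the desk; origin under the middle of the ribbon guide, y towards the blade. A shut, latched blade with a handle crosses the bed at y = +150 to +185 mm, up to 70 mm high. Ribbon channel: between a steel fence on the far side and a white roller with a hand lever on the near side.
Things that resemble listed ones, but are neither listed nor needed, are in the scene too. What is meant by the part that bears gauge_grip is not turquoise, and is the larger of those in its own colour.

How it is judged:
On the way, in this order (a step that is already met when the one before it is completed fails the run):
1. the roller is closed up to the gauge bar: bar lying in the guide with its nose past the roller, gap 29.8 to 32 mm (x of guide_roller in the frame of fence_face between -0.062 and -0.0598 m and y of gauge_nose in the frame of fence_face above 0 m and x of gauge_nose in the frame of fence_face above -0.021 m and z of gauge_nose in the frame of fence_face below 0.004 m), for 0.3 s.
2. the gauge bar has been drawn endways out of the guide, still flat on the bed in line with the fence, its nose 20 to 60 mm behind the roller's axis, with the gap still 29.8 to 32 mm (x of guide_roller in the frame of fence_face between -0.062 and -0.0598 m and y of gauge_nose in the frame of fence_face between -0.06 and -0.02 m and x of gauge_nose in the frame of fence_face between -0.025 and -0.008 m and z of gauge_nose in the frame of fence_face below 0.006 m).
At the end, for the whole second after the job is handed in: The gap between roller and fence is 29.8 to 32 mm (the 30 mm gauge slides with at most 2 mm of play), the lever at rest there; the gauge bar lies flat (within 0.12 rad) on the floor of the basket, wholly inside its walls, at rest and released (x of guide_roller in the frame of fence_face between -0.062 and -0.0598 m and x of gauge_grip in the frame of basket_in between -0.08 and 0.08 m and y of gauge_grip in the frame of basket_in between -0.115 and 0.115 m and x of gauge_nose in the frame of basket_in between -0.083 and 0.083 m and y of gauge_nose in the frame of basket_in between -0.118 and 0.118 m and z of gauge_nose in the frame of basket_in below 0.012 m and angle between gauge_grip's own z axis and vertical below 0.12 rad and distance of gauge_grip from where it was at the start of the episode above 0.1 m and velocity of joint guide_lever between -0.02 and 0.02 rad/s); the robot touches nothing.
It fails at once if the spanner or the empty reel is pushed more than 40 mm from its place (distance of any of reel, spanner from where it was at the start of the episode above 0.04 m).
It also fails if it takes over 48 s, if anything falls off the work surface, if the arm or the gripper's body presses on something with over 40 N, if the wrist force passes 120 N, or if a joint passes its speed limit or range.

ROBOT

A 6-joint arm with a two-finger parallel gripper is mounted at the origin on the work surface. World frame = base frame: x ahead of the robot, y to its left, z up, the work surface at z = 0. Lengths are in m, angles in rad, forces in N, time in s.
With the tool pointing down it reaches from about 0.3 to 0.85 m from the base axis. Payload 4.2 kg.
Tool frame: the origin (TCP) lies on the centre line of the jaws, within the pads' length; the fingertips stand 17 mm ahead of it and the grasp point (between the pads) lies 2 mm behind it (tcp_to_tips is the z of the fingertips in the tool frame, in m); z points along the fingers, y is the direction in which the jaws open and shut (so a half turn about z gives the same grasp; the last joint's range is limited). The gripper opens to 91 mm and grips with 3 to 60 N. Pads are 32 mm wide; open, the fingers measure 118 mm over their backs; the gripper's body (76 mm by 178 mm) begins 60 mm behind the grasp point.
Start: joints at [-1.216, 0.32, 1.565, -0, 1.257, -0.02], TCP at [0.211, -0.535, 0.231] pointing down, gripper open.
Joint ranges: [-3.11, 3.11], [-0.84, 2.01], [0.21, 2.61], [-1.34, 4.49], [0.05, 2.63], [-2.56, 2.56]. Speed limits (rad/s): [2.57, 2.57, 3.14, 3.14, 3.14, 3.14].

INTERFACE

Orientations are given as a unit quaternion [w, x, y, z].
In Python, from station import read_state, camera, get_calibration, close_job, tcp_to_tips gives the robot as it stands.
- The arm moves only by the tool jog_arm, never from a script. Its argument "plan" is text: rows parted by semicolons, each of 7 numbers parted by spaces: the shift along the tool's x, y, z in m, then the turn, a rotation vector about the tool's x, y, z in degrees, then the opening, from 0 (shut) to 1 (fully open). In form: tx ty tz wx wy wz claw; .... A call has 1 to 10 rows; each row shifts and turns the commanded pose from where the row before left it, along the tool's axes as they then stand; what a row does not reach is not made up. A row lasts 1/8 s, in which the tool goes at most 62.5 mm and 10.7 degrees, less where a joint would pass 70% of its speed; a pose out of reach is approached as far as the arm can. A call is refused whole if a number of a shift passes 0.0625 or a number of a turn 10.7, either way. A call with a gripper value outside its range is refused whole. The fingers move at their own pace and stop on an object; the grip force is fixed at half the most. Time passes only in rows, so rows that do not move let the fingers close. It gives the time, the measured TCP pose, the force and the opening at its end, in the units of the state.
- read_state(): the state, without advancing time (a new reading comes with each control period).
- camera(name): name is "scene" or "top"; returns (picture, depth): 480x640x3 uint8, red, green, blue; 480x640 float32, m along the optical axis (not along the pixel's ray), 0 where there is no reading.
- get_calibration(name): a dict with "fx", "fy", "cx", "cy" (pixels), "extrinsics" (4x4, takes a point from camera to world coordinates). Camera axes: x right, y down, z forward; pixel columns grow to the right and rows downward; lengths in m; the calibration is good to about 2 mm. A picture is of the moment at which its call begins. get_calibration takes no time and is no camera call.
- close_job(): hands the job in, once; it reports no verdict.
The state is a dict: "time": time; "joint_positions": joint angles; "qvel": joint speeds; "joint_torque": joint torques, N m; "ee_pos": TCP position; "ee_rot": TCP orientation; "wrist_force": force on the tool from outside, world axes, zero at the start; "torque": the same for the moment, N m; "grip_width": finger opening in m.
Only numpy, scipy, OpenCV 4.12 (cv2) and the standard library are available. Lean on these libraries where they do the work, as an engineer would, in place of code of your own. Each camera call takes 0.05 s, during which the arm holds its last target.

## Working session

There is one attempt and no reset: what is moved stays moved. The work goes in short steps, Python scripts to look and compute and a tool call to move; the robot and the scene stay as the last step left them, time stands still between calls to the robot, and variables do not carry over. Pictures are saved under pics/ and viewed, and the job is handed in when it is done.

Besides the shell and the picture viewer there is one more tool, called after "Request:" as name(argument=value, ...) on one line, values as JSON. jog_arm: Moves the arm, as the interface text tells. Its arguments: {"type":"object","properties":{"plan":{"type":"string"}},"required":["plan"]}

```bash
ls; mkdir -p pics; python3 - <<'E'
from station import *
import cv2,numpy as np
print(read_state()); print(tcp_to_tips)
for n in("scene","top"):
    p,d=camera(n); cv2.imwrite(f"pics/{n}0.png",p[:,:,::-1]); np.save(f"pics/{n}0d.npy",d); np.save(f"pics/{n}0.npy",p)
    print(n,get_calibration(n))
E
```

```text
pics
{'time': 0.0, 'joint_positions': array([-1.21600791e+00,  3.20288538e-01,  1.56569116e+00, -1.91843933e-05,
        1.25741291e+00, -1.99845916e-02]), 'qvel': array([ 6.81151821e-05, -9.78116378e-04, -1.32813489e-03, -8.81805943e-05,
        1.12614671e-03, -2.66885156e-04]), 'joint_torque': array([ 1.16089272e-03, -4.12460268e+01, -2.31970274e+01,  7.26148998e-02,
        4.54123376e-02, -1.35059254e-04]), 'ee_pos': array([ 0.21031875, -0.53462928,  0.23011749]), 'ee_rot': array([-8.85875899e-04,  9.82493513e-01,  1.86294626e-01, -1.58949972e-04]), 'wrist_force': array([-1.1827574 ,  0.12002567, -0.45813464]), 'torque': array([ 0.01730729,  0.01583338, -0.00868352]), 'grip_width': 0.09110964606881367}
0.017
scene {'fx': 623.2798157052981, 'fy': 623.2798157052981, 'cx': 317.5810580514017, 'cy': 228.62395717737593, 'extrinsics': array([[ 0.06371833,  0.86143114, -0.50386145,  1.21915694],
       [ 0.99792338, -0.05976842,  0.02401382, -0.07438696],
       [-0.00942875, -0.50434525, -0.86345062,  1.30364415],
       [ 0.        ,  0.        ,  0.        ,  1.        ]])}
top {'fx': 453.17138418728325, 'fy': 453.17138418728325, 'cx': 313.59793573560165, 'cy': 243.28909575712095, 'extrinsics': array([[ 0.01002194, -0.99652617,  0.08267493,  0.44968955],
       [-0.99992447, -0.0105756 , -0.00626163, -0.03796927],
       [ 0.00711422, -0.08260593, -0.9965569 ,  0.94493865],
       [ 0.        ,  0.        ,  0.        ,  1.        ]])}
```

View pics/scene0.png

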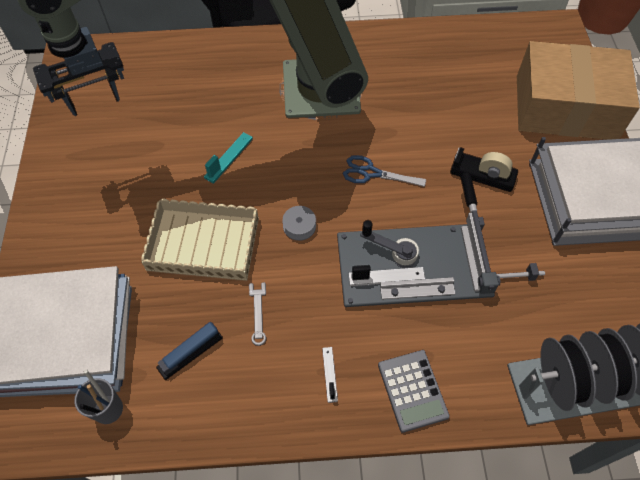

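View pics/top0.png

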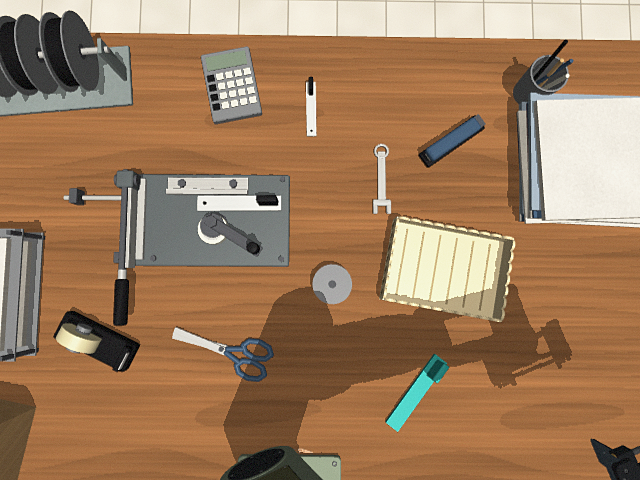

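```bash
python3 - <<'E'
import cv2
a=cv2.imread("pics/scene0.png")[200:320,320:500]; cv2.imwrite("pics/s1.png",cv2.resize(a,None,fx=4.4,fy=4.4,interpolation=cv2.INTER_CUBIC))
a=cv2.imread("pics/top0.png")[160:280,110:300]; cv2.imwrite("pics/t1.png",cv2.resize(a,None,fx=4,fy=4,interpolation=cv2.INTER_CUBIC))
E
```

```text
(no output)
```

View pics/s1.png

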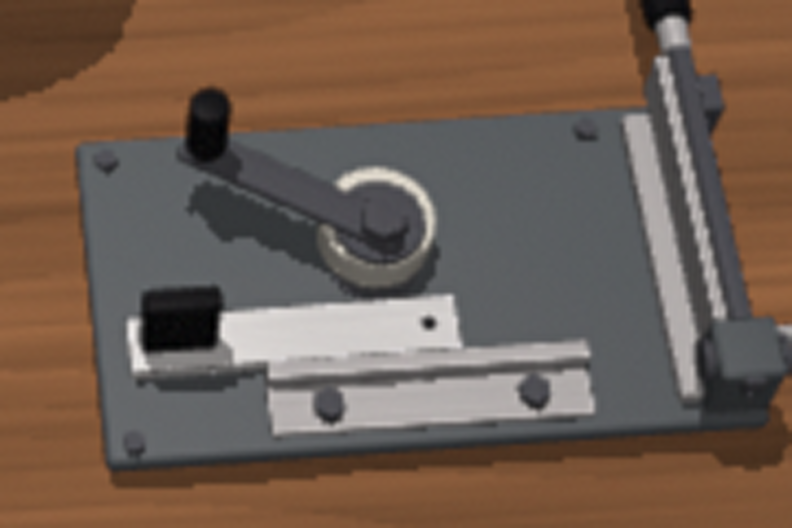

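View pics/t1.png

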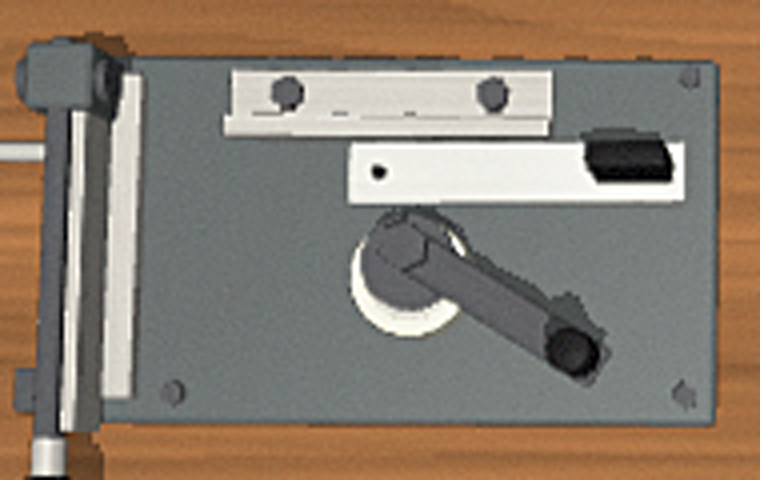

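```bash
cat > h.py <<'E'
import numpy as np, cv2
from station import *
def cloud(n,d):
    c=get_calibration(n);v,u=np.mgrid[0:480,0:640]
    P=np.stack([(u-c['cx'])/c['fx']*d,(v-c['cy'])/c['fy']*d,d],-1)
    T=c['extrinsics'];return P@T[:3,:3].T+T[:3,3]
def onz(n,u,v,z):
    c=get_calibration(n);T=c['extrinsics'];r=T[:3,:3]@np.array([(u-c['cx'])/c['fx'],(v-c['cy'])/c['fy'],1])
    return T[:3,3]+r*(z-T[2,3])/r[2]
E
python3 - <<'E'
from h import *
np.set_printoptions(precision=4,suppress=True)
for n in("scene","top"):
    d=np.load(f"pics/{n}0d.npy");W=cloud(n,d)
    if n=="top": q={'knob':(253,247),'hex':(211,221),'fence':(200,186),'bed':(170,240),'bar':(230,203),'grip':(267,200),'basket':(445,268),'desk':(330,190)}
    else: q={'knob':(367,223),'hex':(407,248),'bed':(440,250),'bar':(385,276),'grip':(361,267),'basket':(200,240),'desk':(300,300)}
    for k,(u,v) in q.items(): print(n,k,W[v,u])
    # masks on height within cutter zone
    R=(W[...,0]>.45)&(W[...,0]<.68)&(W[...,1]>-.05)&(W[...,1]<.3)&(d>0)
    for nm,lo,hi in(('knobtop',.105,.115),('griptop',.078,.086),('bed',.019,.025),('bartop',.029,.035),('fencetop',.036,.0405),('lever',.058,.0665)):
        M=R&(W[...,2]>lo)&(W[...,2]<hi)&((W[...,1]<.2)|(nm=='bed'))
        p=W[M]; 
        if len(p): print(n,nm,len(p),p.min(0),p.max(0),np.median(p,0), cv2.minAreaRect(p[:,:2].astype(np.float32)))
E
```

```text
scene knob [0.512  0.0703 0.1037]
scene hex [0.5616 0.1579 0.0665]
scene bed [0.5491 0.2419 0.023 ]
scene bar [0.6101 0.1055 0.0293]
scene grip [0.6081 0.0486 0.0783]
scene basket [ 0.4731 -0.321   0.0046]
scene desk [ 0.6406 -0.09   -0.0054]
scene knobtop 36 [0.5062 0.0605 0.1051] [0.5251 0.0808 0.1107] [0.5159 0.0693 0.1069] ((0.516291618347168, 0.0699378252029419), (0.019493792206048965, 0.016221890226006508), 58.299705505371094)
scene griptop 110 [0.5122 0.0279 0.078 ] [0.6188 0.1527 0.0858] [0.6102 0.0522 0.0809] ((0.5813657641410828, 0.09337520599365234), (0.10712885111570358, 0.10989021509885788), 71.37954711914062)
scene bed 4460 [ 0.4516 -0.0493  0.019 ] [0.6739 0.3    0.025 ] [0.5723 0.1741 0.0216] ((0.5627683401107788, 0.12530428171157837), (0.3493272662162781, 0.22221942245960236), 89.98131561279297)
scene bartop 761 [ 0.4521 -0.0493  0.029 ] [0.6644 0.1997 0.035 ] [0.6156 0.1284 0.0314] ((0.5580704808235168, 0.07518550753593445), (0.21239575743675232, 0.24865292012691498), 0.12142591923475266)
scene fencetop 191 [0.5542 0.028  0.0361] [0.6545 0.1989 0.0405] [0.6296 0.136
[... 1022 characters left out ...]
 0.1709 0.022 ] ((0.5727676749229431, 0.1537904292345047), (0.18950635194778442, 0.29248756170272827), 0.1765953153371811)
top bartop 1152 [ 0.4515 -0.0493  0.029 ] [0.6575 0.1995 0.035 ] [0.6059 0.125  0.0319] ((0.5507537722587585, 0.08068754523992538), (0.2797089219093323, 0.18098460137844086), 21.419021606445312)
top fencetop 236 [0.5215 0.0251 0.036 ] [0.6525 0.1998 0.0405] [0.6288 0.1436 0.038 ] ((0.6032904386520386, 0.1079242005944252), (0.11920931190252304, 0.15338292717933655), 21.345182418823242)
top lever 527 [0.4969 0.0296 0.058 ] [0.6104 0.1801 0.0664] [0.5399 0.1202 0.0623] ((0.5716584324836731, 0.10828869044780731), (0.13033905625343323, 0.11984023451805115), 73.06786346435547)
```

```bash
python3 - <<'E'
from h import *
np.set_printoptions(precision=4,suppress=True)
d=np.load("pics/top0d.npy");W=cloud("top",d);im=np.load("pics/top0.npy").astype(int)
# bar: white pixels at bar height
M=(W[...,2]>.027)&(W[...,2]<.037)&(im.min(-1)>215)&(W[...,0]<.63)&(W[...,0]>.585)&(W[...,1]>0)&(W[...,1]<.19)
p=W[M][:,:2].astype(np.float32);r=cv2.minAreaRect(p);print('bar',len(p),r,cv2.boxPoints(r))
def line(a,b,z):
    A,B=onz("top",*a,z),onz("top",*b,z);print(A,B,np.degrees(np.arctan2(A[0]-B[0],A[1]-B[1])))
o=lambda x,y:(110-.375+x/4,160-.375+y/4)
print('bar lower edge');line(o(350,204),o(684,201),.032)
print('fence front top edge');line(o(225,116),o(550,120),.038)
print('fence front bottom edge');line(o(225,136),o(550,134),.030)
print('bed lower edge');line(o(100,424),o(714,424),.022)
print('bed upper');line(o(140,58),o(716,62),.022)
print('hex',onz("top",*o(405,243),.071),'knob',onz("top",*o(573,350),.107))
for n in("top","scene"):
    d=np.load(f"pics/{n}0d.npy");W=cloud(n,d);im=np.load(f"pics/{n}0.npy").astype(int)
    R=(W[...,0]>.3)&(W[...,0]<.62)&(W[...,1]>-.5)&(W[...,1]<-.15)&(d>0)
    M=R&(W[...,2]>.040)&(W[...,2]<.06)
    p=W[M][:,:2].astype(np.float32);r=cv2.minAreaRect(p);print(n,'rim',len(p),r,W[M][:,2].max());print(cv2.boxPoints(r))
    M=(W[...,2]>.02)&(W[...,2]<.04)&(abs(W[...,0]-.45)<.06)&(abs(W[...,1]+.07)<.06)
    p=W[M][:,:2].astype(np.float32);print('reel',len(p),cv2.minEnclosingCircle(p))
d=np.load("pics/top0d.npy")
E
python3 - <<'E'
import cv2
a=cv2.imread("pics/top0.png")[200:340,300:530]; cv2.imwrite("pics/t2.png",cv2.resize(a,None,fx=3.4,fy=3.4,interpolation=cv2.INTER_CUBIC))
E
```

```text
bar 903 ((0.6095796227455139, 0.1076713502407074), (0.03695989027619362, 0.16489021480083466), 0.5836455225944519) [[0.5903 0.1899]
 [0.5919 0.025 ]
 [0.6289 0.0254]
 [0.6272 0.1903]]
bar lower edge
[0.5894 0.1934 0.032 ] [0.5929 0.024  0.032 ] -1.1583143532021272
fence front top edge
[0.6328 0.2564 0.038 ] [0.6326 0.0921 0.038 ] 0.05810602571149137
fence front bottom edge
[0.624  0.2586 0.03  ] [0.627  0.0931 0.03  ] -1.0113407605565696
bed lower edge
[0.4769 0.319  0.022 ] [0.4801 0.0076 0.022 ] -0.587880685237774
bed upper
[0.6658 0.3065 0.022 ] [0.6672 0.0093 0.022 ] -0.2661116675693505
hex [0.5647 0.1563 0.071 ] knob [0.5109 0.0692 0.107 ]
top rim 1322 ((0.5144312381744385, -0.3402184844017029), (0.2820405066013336, 0.2533895969390869), 79.93170928955078) 0.059945509879901104
[[ 0.365  -0.4569]
 [ 0.6145 -0.5012]
 [ 0.6638 -0.2235]
 [ 0.4143 -0.1792]]
reel 1231 ((0.44395649433135986, -0.08117352426052094), 0.03994273394346237)
scene rim 985 ((0.4569365382194519, -0.32170113921165466), (0.2648566961288452, 0.3170074224472046), 79.86677551269531) 0.059666722472705436
[[ 0.2776 -0.4242]
 [ 0.5897 -0.48  ]
 [ 0.6363 -0.2192]
 [ 0.3242 -0.1635]]
reel 768 ((0.446879118680954, -0.08375844359397888), 0.042563870549201965)
```

View pics/t2.png

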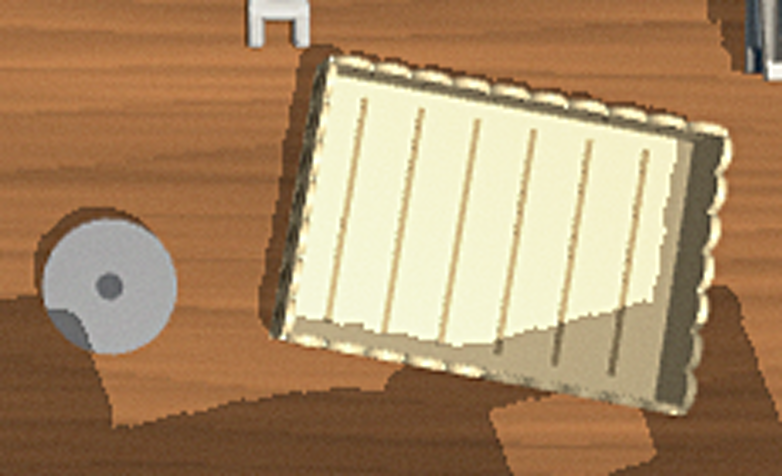

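```bash
python3 - <<'E'
from h import *
np.set_printoptions(precision=4,suppress=True)
C=[onz("top",300-.35+x/3.4,200-.35+y/3.4,.049) for x,y in((332,60),(728,130),(690,412),(278,338))]
for c in C: print(c)
print(np.mean(C,0))
for i in range(4):
    v=C[(i+1)%4]-C[i];print(np.linalg.norm(v),np.degrees(np.arctan2(v[1],v[0])))
# gauge grip top from both cams
for n in("top","scene"):
    W=cloud(n,np.load(f"pics/{n}0d.npy"));M=(W[...,2]>.077)&(W[...,2]<.087)&(abs(W[...,0]-.607)<.02)&(W[...,1]<.08)&(W[...,1]>.01);print(n,cv2.minAreaRect(W[M][:,:2].astype(np.float32)))
E
```

```text
[ 0.5778 -0.2101  0.049 ]
[ 0.5391 -0.4422  0.049 ]
[ 0.3753 -0.4159  0.049 ]
[ 0.4154 -0.178   0.049 ]
[ 0.4769 -0.3116  0.049 ]
0.23532593942890087 -99.48889675610877
0.16583722728081599 170.86094066053246
0.24123731749233826 80.43180678372647
0.16557274724377552 -11.184278612894133
top ((0.6072798371315002, 0.04924265295267105), (0.014544578269124031, 0.038759227842092514), 0.045924294739961624)
scene ((0.610568642616272, 0.04792505130171776), (0.03973657637834549, 0.015885481610894203), 88.48948669433594)
```

Request:
jog_arm(plan="0.045 -0.04 0 0 0 0 0.7;0.045 -0.04 0 0 0 0 0.7;0.045 -0.04 0 0 0 0 0.7;0.045 -0.04 0 0 0 0 0.7;0.045 -0.04 0 0 0 0 0.7;0.045 -0.04 0 0 0 0 0.7;0.045 -0.04 0 0 0 0 0.7;0.045 -0.04 0 0 0 0 0.7;0.045 -0.04 0 0 0 0 0.7;0.045 -0.04 0 0 0 0 0.7")

```text
time: 1.35
ee_pos: [0.4832, 0.0038, 0.2308]
ee_rot: [0.0, 0.982, 0.186, -0.0]
wrist_force: [0.0, -1.2, 1.2]
grip_width: 0.0638
```

Request:
jog_arm(plan="0.027 -0.026 0.02 0 0 0 0.7;0.026 -0.026 0.04 0 0 0 0.7;0 0 0.04 0 0 0 0.7;0 0 0 0 0 0 0.7")

```text
time: 1.85
ee_pos: [0.5105, 0.0697, 0.128]
ee_rot: [-0.0, 0.982, 0.187, -0.004]
wrist_force: [0.2, -0.1, 0.3]
grip_width: 0.064
```

```bash
cat > look.py <<'E'
import sys
from h import *
t=sys.argv[1]
for n,(a,b,c,e) in(("top",(150,290,100,310)),("scene",(190,320,310,510))):
    p,d=camera(n);np.save(f"pics/{n}{t}d.npy",d);np.save(f"pics/{n}{t}.npy",p)
    if len(sys.argv)>2: a,b,c,e=0,480,0,640
    q=p[a:b,c:e,::-1];f=800/q.shape[1];cv2.imwrite(f"pics/{n}{t}.png",cv2.resize(q,None,fx=f,fy=f,interpolation=cv2.INTER_CUBIC)[:600])
s=read_state();print(s['time'],s['ee_pos'],s['wrist_force'],s['grip_width'],s['joint_positions'])
E
python3 look.py 2
```

```text
1.95 [0.51355098 0.06948918 0.13163476] [-0.18620205 -0.33145031 -0.59055425] 0.06389991956909287 [ 1.12378901e-01  3.17677148e-01  1.84086379e+00 -1.51077756e-04
  9.82431790e-01  1.30878710e+00]
```

View pics/scene2.png

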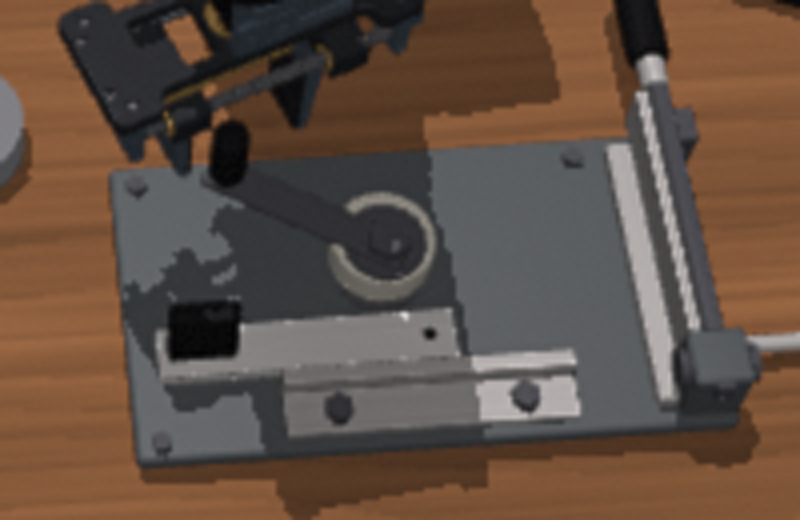

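View pics/top2.png

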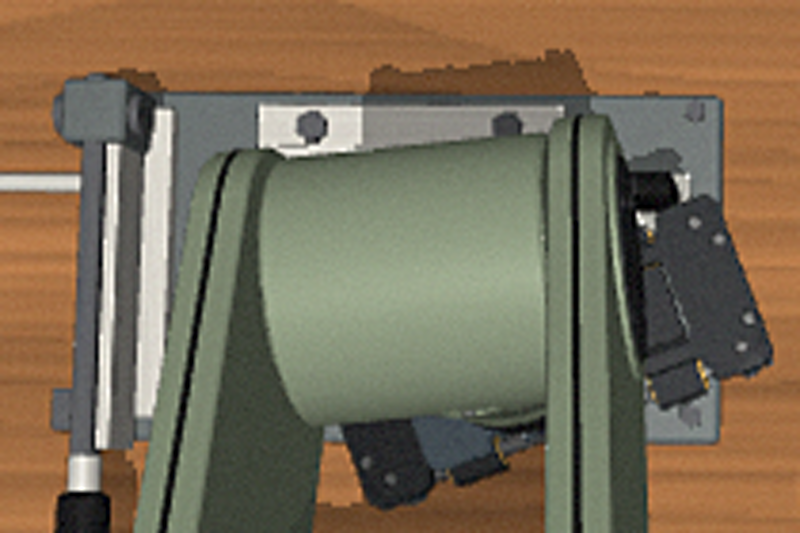

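Request:
jog_arm(plan="0 0 0.021 0 0 0 0.7;0 0 0.02 0 0 0 0.7;0 0 0 0 0 0 0.7;0 0 0 0 0 0 0;0 0 0 0 0 0 0;0 0 0 0 0 0 0;0 0 0 0 0 0 0")

```text
time: 2.82
ee_pos: [0.5132, 0.0697, 0.0902]
ee_rot: [0.0, 0.982, 0.186, 0.0]
wrist_force: [-0.7, -0.4, -0.3]
grip_width: 0.0266
```

Request:
jog_arm(plan="0 0 0 0 0 0 0;0 0 0 0 0 0 0;0 0 0 0 0 0 0")

```text
time: 3.2
ee_pos: [0.5137, 0.0706, 0.0902]
ee_rot: [-0.001, 0.983, 0.186, 0.001]
wrist_force: [-0.0, 4.6, 0.9]
grip_width: 0.0216
```

```bash
cat > arc.py <<'E'
import sys
from h import *
A=np.array([.5635,.157])
def arc(step,k):
    s=read_state();p=s['ee_pos'][:2];v=p-A;r=np.hypot(*v);t=np.arctan2(v[1],v[0])
    print('t',s['time'],'r',r,'lever~',-2.003-t if t<0 else -2.003-t+2*np.pi)
    from scipy.spatial.transform import Rotation as Ro
    R=Ro.from_quat(s['ee_rot'],scalar_first=True).as_matrix();q=v
    for i in range(k):
        n=.1*np.array([np.cos(t-step*(i+1)),np.sin(t-step*(i+1))]);d=n-(q if i else v);q=n
        print(np.round(R[:2,:2].T@d,4))
if __name__=="__main__": arc(float(sys.argv[1]),int(sys.argv[2]))
E
python3 arc.py .095 10
```

```text
t 3.2 r 0.09973540147520403 lever~ 0.09075221951254964
[-0.0058 -0.0075]
[-0.0048 -0.0082]
[-0.004  -0.0086]
[-0.0032 -0.0089]
[-0.0023 -0.0092]
[-0.0014 -0.0094]
[-0.0005 -0.0095]
[ 0.0004 -0.0095]
[ 0.0013 -0.0094]
[ 0.0022 -0.0092]
```

Request:
jog_arm(plan="-0.0058 -0.0075 0 0 0 0 0;-0.0048 -0.0082 0 0 0 0 0;-0.004 -0.0086 0 0 0 0 0;-0.0032 -0.0089 0 0 0 0 0;-0.0023 -0.0092 0 0 0 0 0;-0.0014 -0.0094 0 0 0 0 0")

```text
time: 3.95
ee_pos: [0.4721, 0.1073, 0.09]
ee_rot: [0.002, 0.982, 0.187, -0.002]
wrist_force: [-4.0, -9.2, 5.4]
grip_width: 0.0213
```

```bash
python3 arc.py .095 5;python3 -c "
from station import *;print(read_state()['wrist_force'])"
```

```text
t 3.95 r 0.10400282059283011 lever~ 0.6403773361530889
[ 0.0033 -0.01  ]
[ 0.0002 -0.0095]
[ 0.0011 -0.0094]
[ 0.002  -0.0093]
[ 0.0029 -0.0091]
[-3.97614777 -9.20466446  5.38408156]
```

Request:
jog_arm(plan="0.002 -0.0097 0 0 0 0 0;0.001 -0.0095 0 0 0 0 0;0.0015 -0.0094 0 0 0 0 0;0.002 -0.0093 0 0 0 0 0;0 0 0 0 0 0 0")

```text
time: 4.58
ee_pos: [0.4639, 0.1463, 0.0898]
ee_rot: [0.001, 0.982, 0.187, -0.003]
wrist_force: [-4.7, -2.5, 5.4]
grip_width: 0.021
```

```bash
python3 arc.py .03 10;python3 -c "
from station import *;print(read_state()['wrist_force'])"; python3 look.py 3
```

```text
t 4.575 r 0.1001823252035383 lever~ 1.031721563428083
[ 0.001  -0.0028]
[ 0.0009 -0.0029]
[ 0.001  -0.0028]
[ 0.0011 -0.0028]
[ 0.0012 -0.0028]
[ 0.0013 -0.0027]
[ 0.0013 -0.0027]
[ 0.0014 -0.0026]
[ 0.0015 -0.0026]
[ 0.0016 -0.0026]
[-4.74205451 -2.54619334  5.39640919]
4.675 [0.4639343  0.14632019 0.08981748] [-4.14973613 -2.09894061  5.12606637] 0.021283461374706575 [ 0.28288105  0.32630707  1.95941233 -0.0020274   0.86132801  1.48014448]
```

View pics/scene3.png

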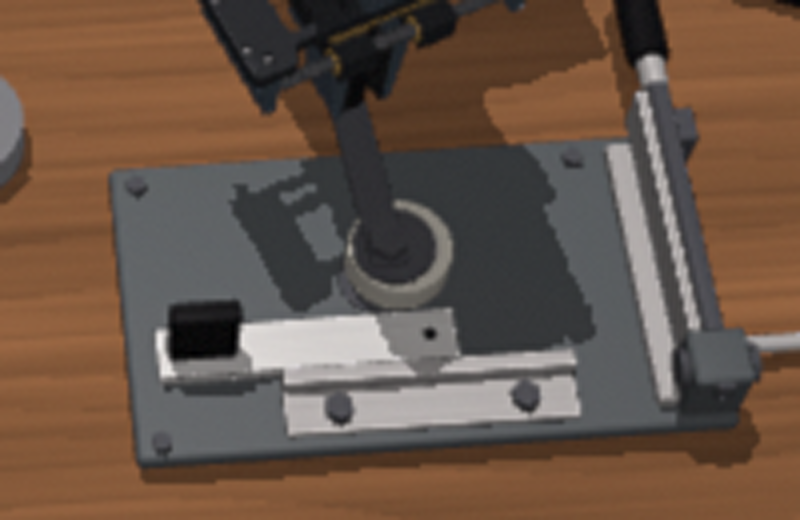

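Request:
jog_arm(plan="0.001 -0.0028 0 0 0 0 0;0.001 -0.0028 0 0 0 0 0;0.001 -0.0028 0 0 0 0 0;0.0011 -0.0028 0 0 0 0 0;0 0 0 0 0 0 0")

```text
time: 5.3
ee_pos: [0.4638, 0.1575, 0.0897]
ee_rot: [0.002, 0.982, 0.186, -0.003]
wrist_force: [-2.6, -5.6, 4.8]
grip_width: 0.0214
```

```bash
python3 arc.py .03 10;python3 -c "
from station import *;print(read_state()['wrist_force'])"
```

```text
t 5.3 r 0.09969513033496775 lever~ 1.143942460200078
[ 0.0009 -0.0029]
[ 0.0012 -0.0027]
[ 0.0013 -0.0027]
[ 0.0014 -0.0027]
[ 0.0015 -0.0026]
[ 0.0016 -0.0026]
[ 0.0016 -0.0025]
[ 0.0017 -0.0025]
[ 0.0018 -0.0024]
[ 0.0019 -0.0024]
[-2.59571672 -5.59490992  4.79755443]
```

Request:
jog_arm(plan="0.0011 -0.0028 0 0 0 0 0;0.0012 -0.0027 0 0 0 0 0;0.0013 -0.0027 0 0 0 0 0")

```text
time: 5.68
ee_pos: [0.4642, 0.1661, 0.0896]
ee_rot: [0.002, 0.982, 0.186, -0.003]
wrist_force: [-3.6, -6.5, 4.5]
grip_width: 0.0214
```

Request:
jog_arm(plan="0.0014 -0.0027 0 0 0 0 0;0.0015 -0.0026 0 0 0 0 0")

```text
time: 5.92
ee_pos: [0.4649, 0.1721, 0.0896]
ee_rot: [0.002, 0.982, 0.186, -0.003]
wrist_force: [-1.0, -5.8, 3.1]
grip_width: 0.0217
```

Request:
jog_arm(plan="0.0015 -0.0026 0 0 0 0 0;0.0016 -0.0026 0 0 0 0 0")

```text
time: 6.18
ee_pos: [0.4659, 0.1781, 0.0895]
ee_rot: [0.002, 0.982, 0.186, -0.003]
wrist_force: [-1.6, -4.6, 2.7]
grip_width: 0.0216
```

Request:
jog_arm(plan="0.0016 -0.0025 0 0 0 0 0;0.0017 -0.0025 0 0 0 0 0")

```text
time: 6.42
ee_pos: [0.4671, 0.1839, 0.0895]
ee_rot: [0.002, 0.982, 0.186, -0.003]
wrist_force: [-1.9, -7.2, 2.9]
grip_width: 0.0214
```

```bash
python3 arc.py .03 10;python3 -c "
from station import *;print(read_state()['wrist_force'])"; python3 look.py 4
```

```text
t 6.425 r 0.10004531325153918 lever~ 1.4105516209346423
[ 0.0019 -0.0023]
[ 0.0019 -0.0023]
[ 0.002  -0.0023]
[ 0.002  -0.0022]
[ 0.0021 -0.0021]
[ 0.0022 -0.0021]
[ 0.0022 -0.002 ]
[ 0.0023 -0.0019]
[ 0.0024 -0.0019]
[ 0.0024 -0.0018]
[-1.87203916 -7.24501586  2.93005761]
6.525 [0.46718068 0.18421    0.08947722] [-2.73671866 -4.70921668  2.49558755] 0.021344299678196604 [ 0.35438989  0.34806552  1.9246067  -0.00350514  0.87501731  1.55244024]
```

View pics/scene4.png

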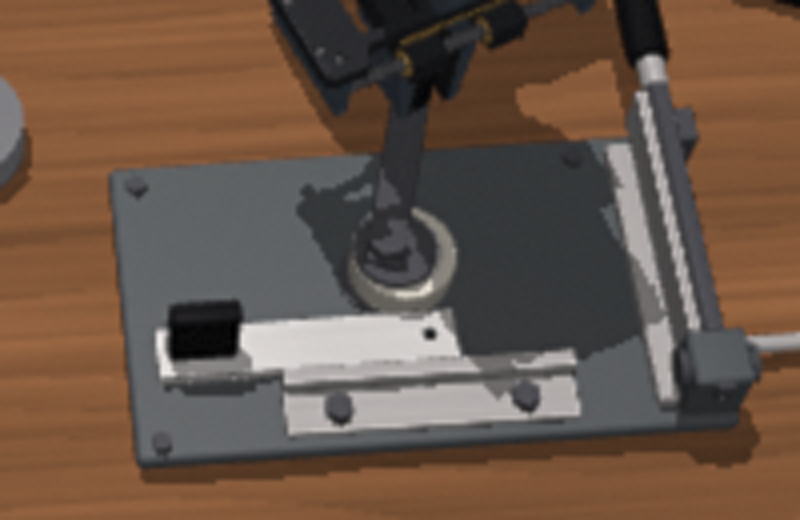

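Request:
jog_arm(plan="0.0019 -0.0023 0 0 0 0 0;0.0019 -0.0023 0 0 0 0 0")

```text
time: 6.78
ee_pos: [0.4689, 0.1895, 0.0894]
ee_rot: [0.002, 0.982, 0.186, -0.003]
wrist_force: [-3.0, -6.1, 3.2]
grip_width: 0.0217
```

Request:
jog_arm(plan="0.002 -0.0023 0 0 0 0 0;0.002 -0.0022 0 0 0 0 0")

```text
time: 7.02
ee_pos: [0.471, 0.1952, 0.0894]
ee_rot: [0.002, 0.982, 0.186, -0.003]
wrist_force: [-2.5, -5.6, 2.6]
grip_width: 0.0215
```

Request:
jog_arm(plan="0.0021 -0.0021 0 0 0 0 0;0.0022 -0.0021 0 0 0 0 0")

```text
time: 7.28
ee_pos: [0.4733, 0.2005, 0.0893]
ee_rot: [0.002, 0.982, 0.186, -0.003]
wrist_force: [-4.5, -6.0, 3.1]
grip_width: 0.0216
```

```bash
python3 arc.py .03 10;python3 -c "
from station import *;print(read_state()['wrist_force'])"; python3 look.py 5
```

```text
t 7.275 r 0.10012810804361033 lever~ 1.5884526834536121
[ 0.0023 -0.0019]
[ 0.0023 -0.0019]
[ 0.0023 -0.0019]
[ 0.0024 -0.0018]
[ 0.0025 -0.0017]
[ 0.0025 -0.0016]
[ 0.0026 -0.0016]
[ 0.0026 -0.0015]
[ 0.0026 -0.0014]
[ 0.0027 -0.0013]
[-4.46487505 -6.04268987  3.06866728]
7.375 [0.47356034 0.20094056 0.08930985] [-1.60873783 -3.95013939  2.28240377] 0.021306218124122495 [ 0.38056118  0.36474633  1.89713836 -0.00338458  0.88612265  1.57852207]
```

View pics/scene5.png

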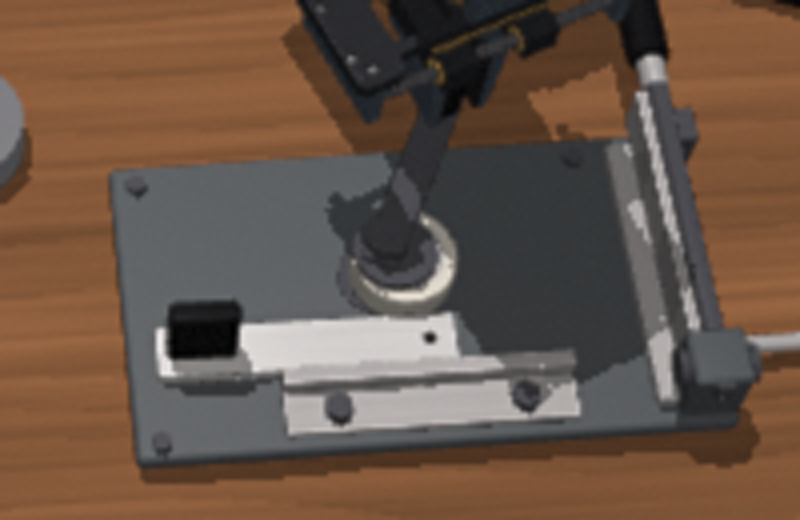

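Request:
jog_arm(plan="0.0023 -0.0019 0 0 0 0 0;0 0 0 0 0 0 0")

```text
time: 7.62
ee_pos: [0.4749, 0.2034, 0.0893]
ee_rot: [0.002, 0.982, 0.186, -0.003]
wrist_force: [-2.4, -4.8, 2.1]
grip_width: 0.0215
```

Request:
jog_arm(plan="0.0023 -0.0019 0 0 0 0 0;0 0 0 0 0 0 0")

```text
time: 7.88
ee_pos: [0.4764, 0.2059, 0.0893]
ee_rot: [0.002, 0.982, 0.186, -0.003]
wrist_force: [-2.5, -5.7, 2.2]
grip_width: 0.0216
```

Request:
jog_arm(plan="0.0023 -0.0019 0 0 0 0 0;0 0 0 0 0 0 0")

```text
time: 8.12
ee_pos: [0.4776, 0.2081, 0.0893]
ee_rot: [0.002, 0.982, 0.186, -0.003]
wrist_force: [-1.5, -7.3, 2.5]
grip_width: 0.0215
```

Request:
jog_arm(plan="0.0024 -0.0018 0 0 0 0 0;0 0 0 0 0 0 0")

```text
time: 8.38
ee_pos: [0.4789, 0.2101, 0.0892]
ee_rot: [0.003, 0.982, 0.186, -0.004]
wrist_force: [-2.9, -8.7, 3.3]
grip_width: 0.0217
```

Request:
jog_arm(plan="0.0024 -0.0017 0 0 0 0 0;0 0 0 0 0 0 0")

```text
time: 8.62
ee_pos: [0.4801, 0.212, 0.0892]
ee_rot: [0.003, 0.982, 0.187, -0.004]
wrist_force: [-2.4, -10.8, 4.5]
grip_width: 0.0213
```

Request:
jog_arm(plan="0.0024 -0.0017 0 0 0 0 0;0 0 0 0 0 0 0")

```text
time: 8.88
ee_pos: [0.4814, 0.2138, 0.0892]
ee_rot: [0.004, 0.982, 0.187, -0.005]
wrist_force: [-3.7, -12.2, 5.5]
grip_width: 0.0218
```

```bash
python3 arc.py .03 3; python3 look.py 6
```

```text
t 8.875 r 0.09984108438350384 lever~ 1.7442739958794906
[ 0.0024 -0.0018]
[ 0.0026 -0.0016]
[ 0.0026 -0.0015]
8.975 [0.4813898  0.21383027 0.0891544 ] [ -4.12025511 -11.89021033   6.11377219] 0.021493659137815903 [ 0.39948682  0.38335899  1.86597761 -0.00695668  0.90329853  1.59883848]
```

View pics/scene6.png

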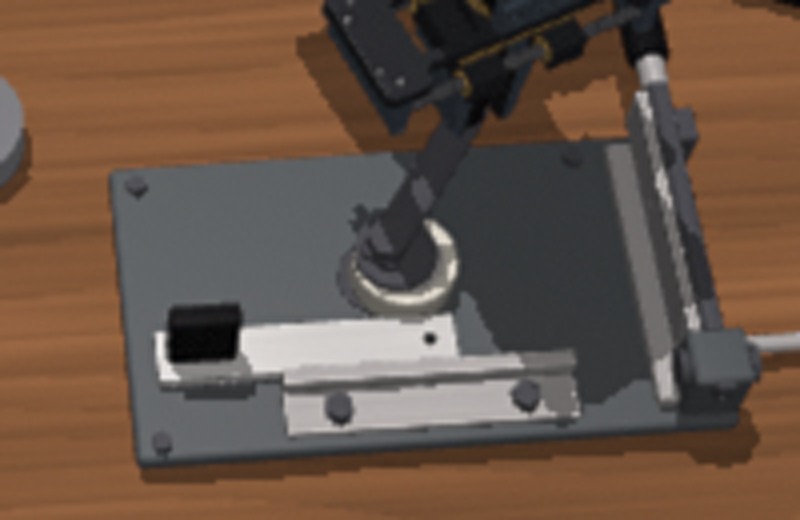

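Request:
jog_arm(plan="-0.0026 0.0016 0 0 0 0 0;-0.0026 0.0018 0 0 0 0 0;-0.0026 0.0019 0 0 0 0 0;-0.0025 0.002 0 0 0 0 0;-0.0025 0.0021 0 0 0 0 0;0 0 0 0 0 0 0")

```text
time: 9.72
ee_pos: [0.4761, 0.2054, 0.0894]
ee_rot: [-0.0, 0.982, 0.186, -0.0]
wrist_force: [2.2, 4.8, -9.6]
grip_width: 0.0214
```

```bash
python3 arc.py -.03 3;python3 -c "
from station import *;print(read_state()['wrist_force'])"
```

```text
t 9.725 r 0.09991923829504845 lever~ 1.6445799794608273
[-0.0023  0.0019]
[-0.0022  0.002 ]
[-0.0022  0.0021]
[ 2.1848417   4.76020088 -9.64946264]
```

Request:
jog_arm(plan="-0.0023 0.0019 0 0 0 0 0;-0.0022 0.002 0 0 0 0 0;-0.0022 0.0021 0 0 0 0 0;0 0 0 0 0 0 0;0 0 0 0 0 0 0")

```text
time: 10.35
ee_pos: [0.4713, 0.1975, 0.0894]
ee_rot: [-0.0, 0.983, 0.186, -0.001]
wrist_force: [-0.9, 5.1, -8.9]
grip_width: 0.0216
```

```bash
python3 arc.py -.03 3;python3 -c "
from station import *;print(read_state()['wrist_force'])"; python3 look.py 7
```

```text
t 10.35 r 0.10066323185726746 lever~ 1.5522074077370167
[-0.0016  0.0026]
[-0.002   0.0022]
[-0.002   0.0023]
[-0.87586871  5.09854063 -8.91059765]
10.45 [0.4713147  0.19742507 0.08934634] [ 0.33625578  5.38893959 -9.92735556] 0.02145604809221527 [3.73424651e-01 3.58258065e-01 1.90794271e+00 1.55321625e-03
 8.77527598e-01 1.56871144e+00]
```

View pics/scene7.png

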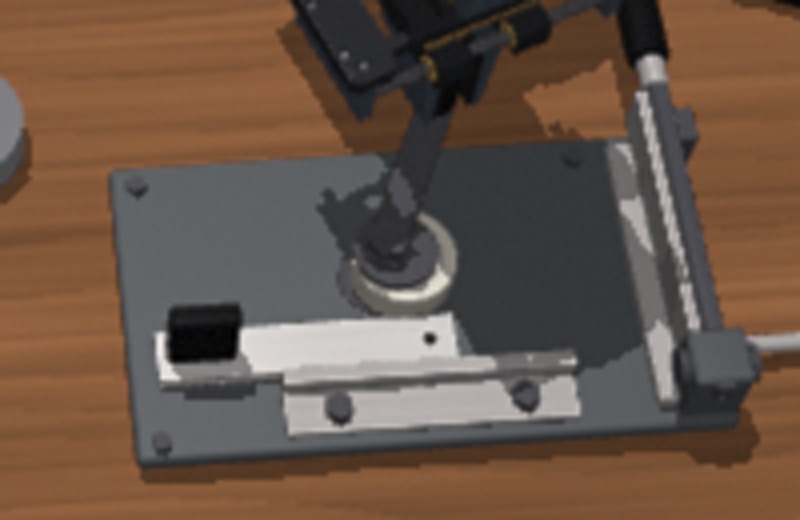

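Request:
jog_arm(plan="0 0 0 0 0 0 0.5;0 0 0 0 0 0 0.5;0 0 0 0 0 0 0.5;0 0 -0.03 0 0 0 0.5;0 0 -0.05 0 0 0 0.5")

```text
time: 11.08
ee_pos: [0.4714, 0.1963, 0.1697]
ee_rot: [0.001, 0.983, 0.186, -0.002]
wrist_force: [0.0, 1.0, 0.0]
grip_width: 0.0456
```

Request:
jog_arm(plan="0.0186 0.047 0 0 0 0 0.5;0.0186 0.047 0 0 0 0 0.5;0.0186 0.047 0 0 0 0 0.5;0.0186 0.047 0 0 0 0 0.5;0 0 0 0 0 -10.6 0.5;0 0 0 0 0 -10.6 0.5;0 0 0 0 0 -10.6 0.5;0 0 0 0 0 -10.6 0.5;0 0 0 0 0 -10.6 0.5;0 0 0 0 0 -10.6 0.5")

```text
time: 12.32
ee_pos: [0.6104, 0.049, 0.1702]
ee_rot: [0.0, 0.735, 0.678, 0.0]
wrist_force: [-0.2, 0.6, -0.2]
grip_width: 0.0453
```

```bash
python3 look.py 8; python3 -c "
from station import *;print(read_state()['ee_rot'])"
```

```text
12.425 [0.61043702 0.04903776 0.17018015] [-0.27904187 -0.01335948  0.18369312] 0.04590772524836878 [ 6.15493769e-02  4.19694373e-01  1.56800493e+00 -3.54917645e-04
  1.15366941e+00  1.48224080e-01]
[ 1.96559325e-04  7.37028820e-01  6.75861287e-01 -1.50590734e-05]
```

View pics/scene8.png

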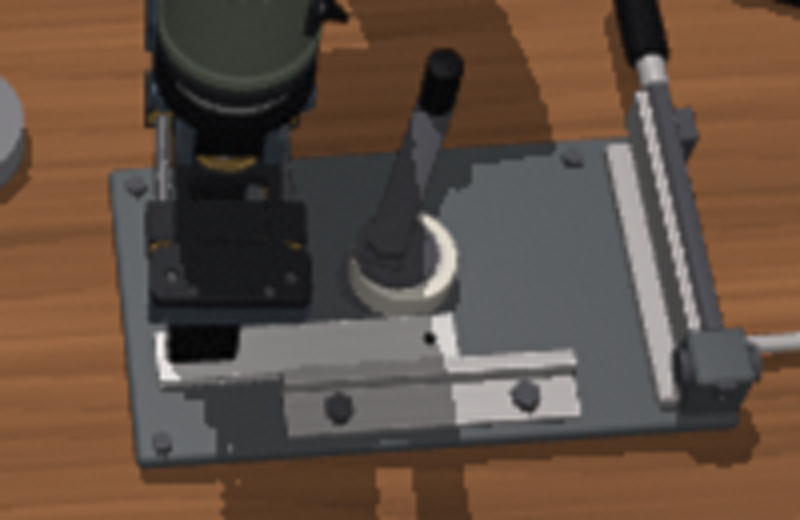

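View pics/top8.png

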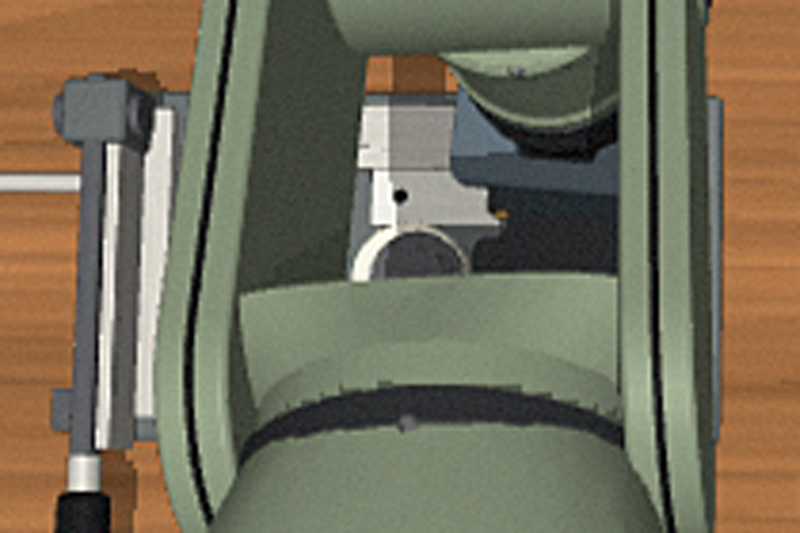

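```bash
python3 - <<'E'
from h import *
np.set_printoptions(precision=4,suppress=True)
for t in("0","8"):
    W=cloud("scene",np.load(f"pics/scene{t}d.npy"));im=np.load(f"pics/scene{t}.npy").astype(int)
    k=(.5136,.071) if t=="0" else (.474,.199)
    M=(abs(W[...,2]-.107)<.004)&(np.hypot(W[...,0]-k[0],W[...,1]-k[1])<.025)
    p=W[M];print(t,len(p),cv2.minEnclosingCircle(p[:,:2].astype(np.float32)),p.mean(0),np.argwhere(M).mean(0))
    M=(W[...,2]>.077)&(W[...,2]<.087)&(abs(W[...,0]-.607)<.02)&(W[...,1]<.08)&(W[...,1]>.01);print(cv2.minAreaRect(W[M][:,:2].astype(np.float32)))
print(onz("scene",407,248,.071))
E
```

```text
0 53 ((0.5148088335990906, 0.07034625858068466), 0.011249241419136524) [0.5154 0.0709 0.1061] [223.7358 367.4528]
((0.610568642616272, 0.04792505130171776), (0.03973657637834549, 0.015885481610894203), 88.48948669433594)
8 52 ((0.4761021137237549, 0.19697555899620056), 0.010923458263278008) [0.4764 0.1966 0.1062] [205.6731 420.8654]
((0.6192060112953186, 0.047294750809669495), (0.035360392183065414, 0.0030624009668827057), 88.18694305419922)
[0.5641 0.1571 0.071 ]
```

Request:
jog_arm(plan="0 0 0.04 0 0 -5.5 0.5;0 0 0.04 0 0 0 0.5;0 0 0.032 0 0 0 0.5;0 0 0 0 0 0 0.5;0 0 0 0 0 0 0.5")

```text
time: 13.05
ee_pos: [0.6115, 0.0493, 0.0593]
ee_rot: [0.001, 0.704, 0.71, 0.001]
wrist_force: [-0.1, 0.3, 0.7]
grip_width: 0.0454
```

```bash
python3 look.py 9
```

```text
13.15 [0.61173651 0.04932867 0.05981189] [-0.31243566 -0.55344284  0.28828136] 0.045635958181274444 [ 6.17747806e-02  5.25581252e-01  1.69942297e+00 -1.24024132e-04
  9.13034831e-01  5.26426109e-02]
```

View pics/scene9.png

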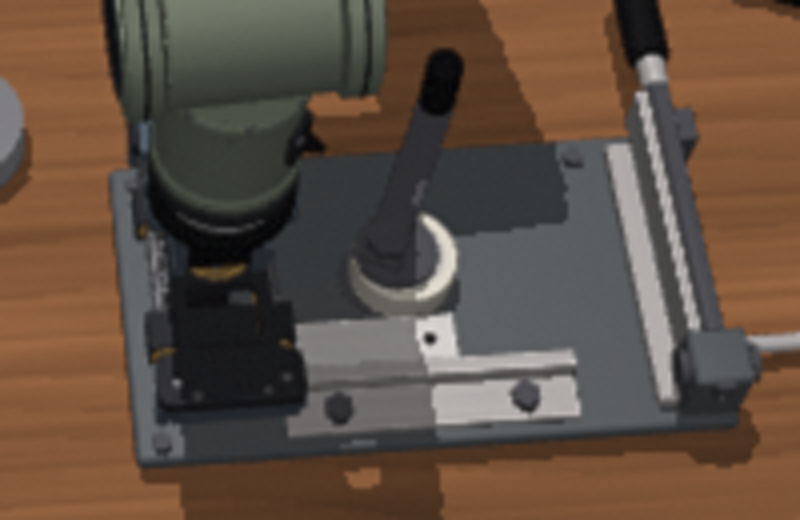

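Request:
jog_arm(plan="0 -0.001 0 0 0 0 0;0 0 0 0 0 0 0;0 0 0 0 0 0 0;0 0 0 0 0 0 0;0 0 0 0 0 0 0")

```text
time: 13.78
ee_pos: [0.6099, 0.0493, 0.0581]
ee_rot: [0.0, 0.704, 0.711, 0.0]
wrist_force: [1.2, 0.3, 0.7]
grip_width: 0.0139
```

```bash
python3 look.py 10
```

```text
13.875 [0.6098916  0.04929542 0.05815488] [0.20486675 0.60356231 1.24983531] 0.013933477095753226 [6.18517247e-02 5.26100998e-01 1.70366890e+00 9.37061565e-06
 9.10780852e-01 5.20488275e-02]
```

View pics/scene10.png

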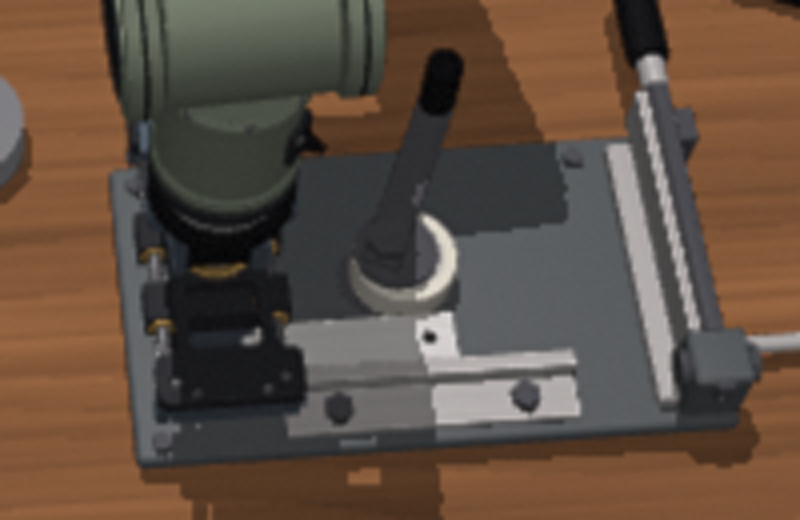

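Request:
jog_arm(plan="-0.006 0 0 0 0 0 0;-0.01 0 0 0 0 0 0")

```text
time: 14.12
ee_pos: [0.61, 0.0332, 0.0582]
ee_rot: [0.0, 0.704, 0.711, 0.001]
wrist_force: [2.2, 1.2, 1.4]
grip_width: 0.014
```

Request:
jog_arm(plan="-0.013 0 0 0 0 0 0;-0.013 0 0 0 0 0 0;-0.013 0 0 0 0 0 0;-0.012 0 0 0 0 0 0;-0.01 0 0 0 0 0 0;0 0 0 0 0 0 0;0 0 0 0 0 0 0")

```text
time: 15.0
ee_pos: [0.6103, -0.0294, 0.0581]
ee_rot: [0.001, 0.703, 0.711, -0.001]
wrist_force: [-0.8, -3.4, 6.3]
grip_width: 0.0137
```

```bash
python3 look.py 11
```

```text
15.1 [ 0.61034565 -0.02929059  0.05815562] [-0.23760634 -3.10103169  5.36547805] 0.013749028392856969 [-0.06561411  0.52525455  1.70531526 -0.00281707  0.91050397 -0.07450506]
```

View pics/scene11.png

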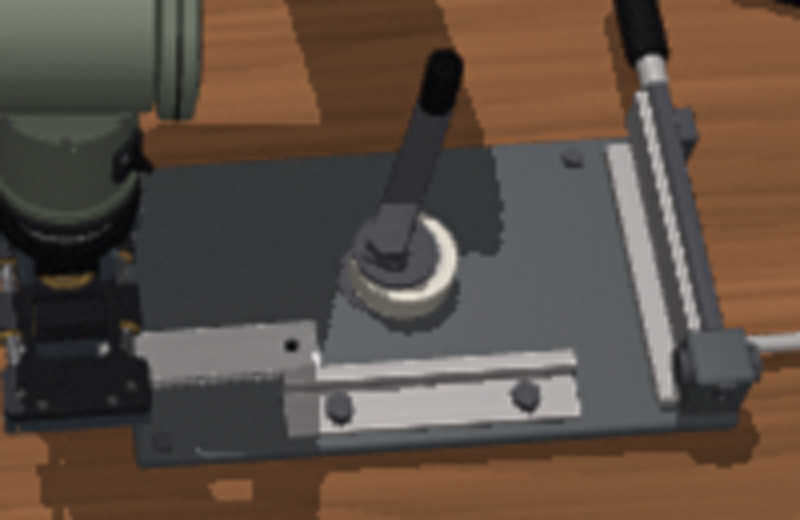

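View pics/top11.png

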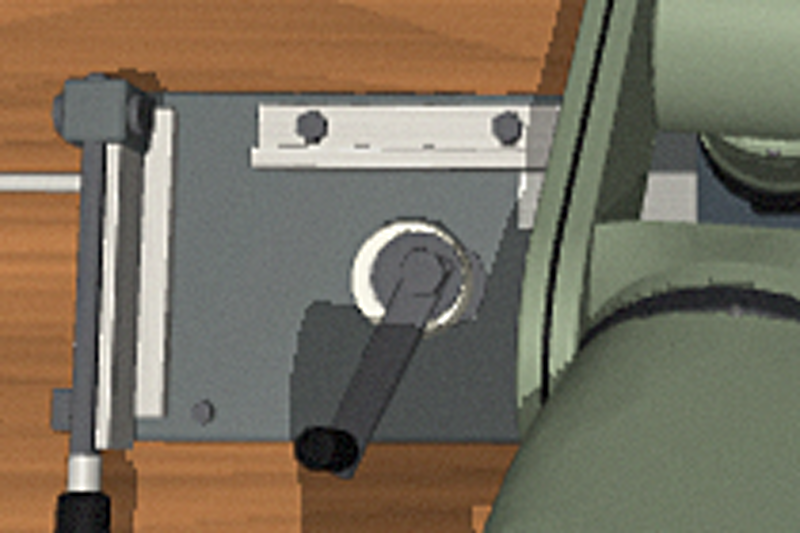

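```bash
python3 - <<'E'
from h import *
a=cv2.imread("pics/top11.png")[90:460,230:580];cv2.imwrite("pics/t11c.png",cv2.resize(a,None,fx=1.6,fy=1.6,interpolation=cv2.INTER_CUBIC))
f=800/210;o=lambda x,y:(100-.37+x/f,150-.37+y/f)
for l,(x,y),z in(('roller far',(410,220),.049),('roller left',(352,279),.049),('roller right',(469,279),.049),('fence bot',(410,168),.022),('fence top front',(410,149),.038),('knob',(317,448),.109)): print(l,onz("top",*o(x,y),z))
E
```

```text
roller far [0.59359853 0.16912287 0.049     ]
roller left [0.56217795 0.1984171  0.049     ]
roller right [0.56284454 0.13746595 0.049     ]
fence bot [0.62631425 0.17619762 0.022     ]
fence top front [0.63347677 0.17278526 0.038     ]
knob [0.47230723 0.19680985 0.109     ]
```

View pics/t11c.png

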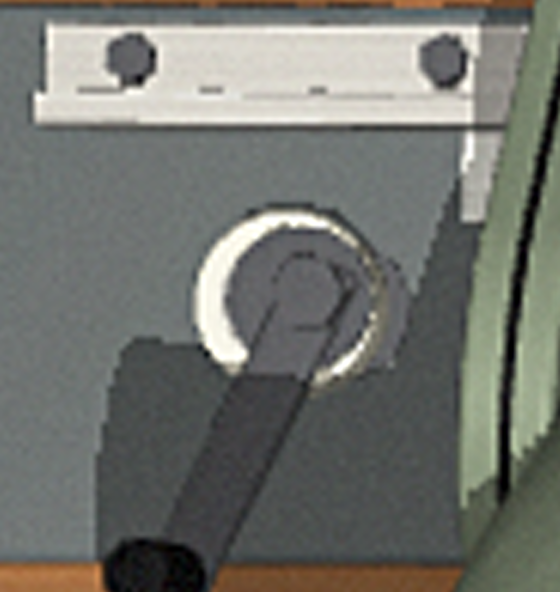

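Request:
jog_arm(plan="0 0 -0.01 0 0 0 0;0 0 -0.025 0 0 0 0;0 0 -0.035 0 0 0 0;0 0 -0.025 0 0 0 0;-0.015 -0.006 0 0 0 0 0;-0.03 -0.013 0 0 0 0 0;-0.04 -0.017 0 0 0 0 0;-0.04 -0.017 0 0 0 0 0;-0.04 -0.017 0 0 0 0 0;-0.04 -0.017 0 0 0 0 0")

```text
time: 16.35
ee_pos: [0.5227, -0.2352, 0.1509]
ee_rot: [-0.002, 0.704, 0.711, -0.001]
wrist_force: [0.9, -0.0, -1.9]
grip_width: 0.0139
```

Request:
jog_arm(plan="-0.04 -0.017 0 0 0 0 0;-0.04 -0.017 0 0 0 0 0;-0.035 -0.015 0 0 0 0 0;-0.02 -0.009 0 0 0 3 0;0 0 0 0 0 7.3 0;0 0 0 0 0 0 0")

```text
time: 17.1
ee_pos: [0.4678, -0.3689, 0.1519]
ee_rot: [-0.001, 0.765, 0.645, -0.0]
wrist_force: [-0.4, 0.1, -0.8]
grip_width: 0.014
```

```bash
python3 look.py 12 full; python3 -c "
from station import *;print(read_state()['ee_rot'])"
```

```text
17.2 [ 0.46828175 -0.36861871  0.15233497] [ 1.25365642 -0.33186765 -2.07597093] 0.013928703397892997 [-6.86148910e-01  4.10679503e-01  1.63171019e+00 -4.06433378e-05
  1.10061891e+00 -5.18118872e-01]
[-6.92820236e-04  7.63944269e-01  6.45281839e-01 -1.46828444e-04]
```

View pics/scene12.png

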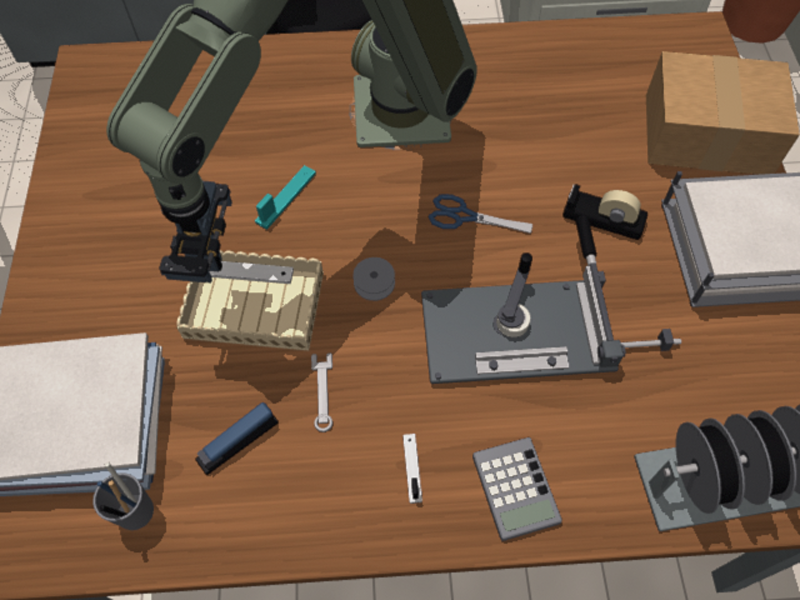

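View pics/top12.png

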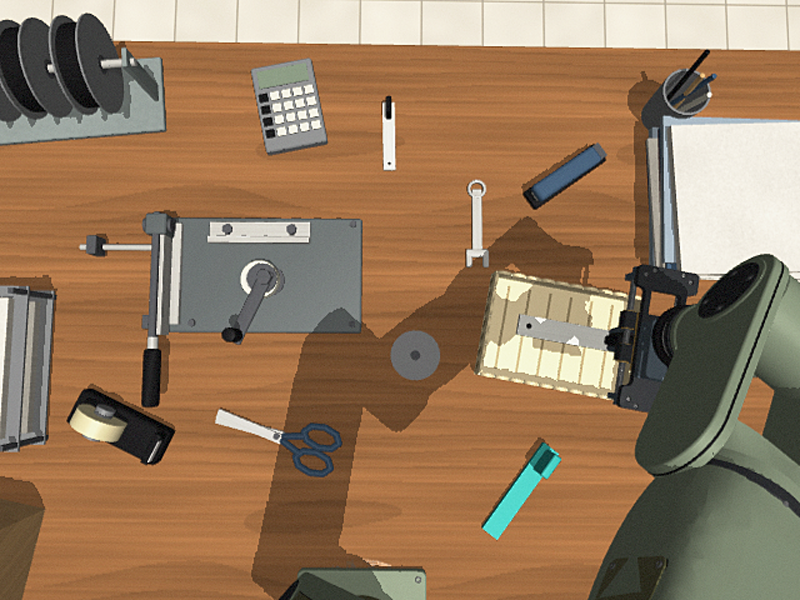

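Request:
jog_arm(plan="-0.003 0 0.03 0 0 0 0;0 0 0.035 0 0 0 0;0 0 0.025 0 0 0 0;0 0 0.012 0 0 0 0;0 0 0.006 0 0 0 0;0 0 0.002 0 0 0 0;0 0 0 0 0 0 0;0 0 0 0 0 0 0")

```text
time: 18.2
ee_pos: [0.4685, -0.3724, 0.0437]
ee_rot: [0.001, 0.764, 0.645, 0.0]
wrist_force: [-0.4, -0.6, -1.8]
grip_width: 0.0136
```

Request:
jog_arm(plan="0 0 0.002 0 0 0 0;0 0 0 0 0 0 0")

```text
time: 18.45
ee_pos: [0.4683, -0.3723, 0.0411]
ee_rot: [0.0, 0.765, 0.645, 0.0]
wrist_force: [-0.0, -0.5, -1.2]
grip_width: 0.014
```

```bash
python3 look.py 13 full
```

```text
18.55 [ 0.46827104 -0.37227974  0.04113323] [ 0.16673154  0.03203036 -1.59089409] 0.01378333593714311 [-6.90879456e-01  5.28905106e-01  1.75361344e+00 -8.83916705e-05
  8.58485375e-01 -5.21108453e-01]
```

View pics/scene13.png

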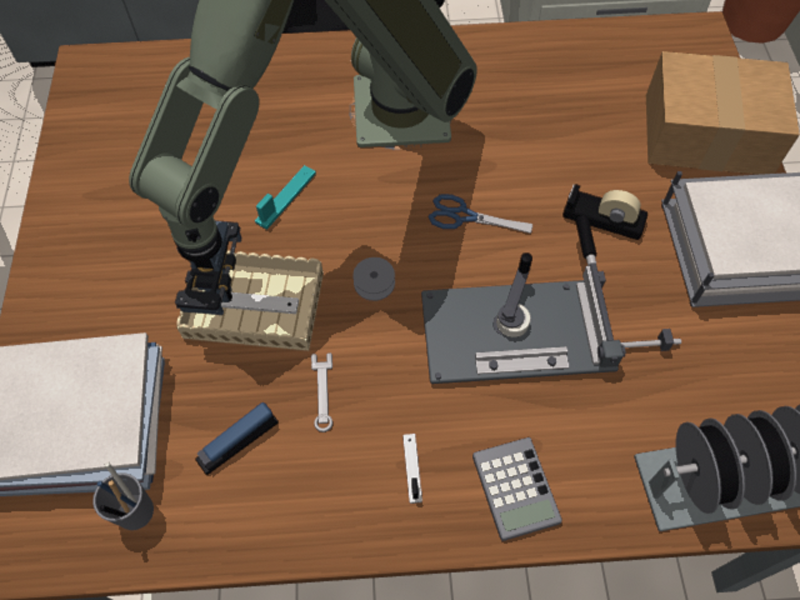

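Request:
jog_arm(plan="0 0 0.0015 0 0 0 0;0 0 0 0 0 0 0")

```text
time: 18.8
ee_pos: [0.4683, -0.3723, 0.0411]
ee_rot: [0.0, 0.764, 0.645, 0.0]
wrist_force: [-1.3, 1.9, 8.9]
grip_width: 0.0141
```

Contact with the floor (8.9 N up). Release, then rise.

Request:
jog_arm(plan="0 0 0 0 0 0 0.35;0 0 0 0 0 0 0.45;0 0 0 0 0 0 0.45;0 0 0 0 0 0 0.45;0 0 -0.03 0 0 0 0.45;0 0 -0.05 0 0 0 0.45;0 0 -0.05 0 0 0 0.45;-0.03 -0.05 -0.03 0 0 0 0.45;-0.03 -0.05 0 0 0 0 0.45;0 0 0 0 0 0 0.45")

```text
time: 20.05
ee_pos: [0.359, -0.4142, 0.1986]
ee_rot: [-0.0, 0.766, 0.643, -0.0]
wrist_force: [-0.3, -0.2, 0.0]
grip_width: 0.041
```

```bash
python3 look.py 14 full; python3 - <<'E'
from h import *
a=np.load("pics/top14.npy")[:,:,::-1]
cv2.imwrite("pics/t14b.png",cv2.resize(a[190:340,360:540],None,fx=4,fy=4,interpolation=cv2.INTER_CUBIC))
E
```

```text
20.15 [ 0.36181333 -0.41347495  0.19809452] [-0.07235473  0.14342821  0.49562148] 0.0410235589323239 [-8.73209547e-01  3.02598558e-01  1.67584624e+00  6.42184437e-04
  1.16281214e+00 -7.02216627e-01]
```

View pics/t14b.png

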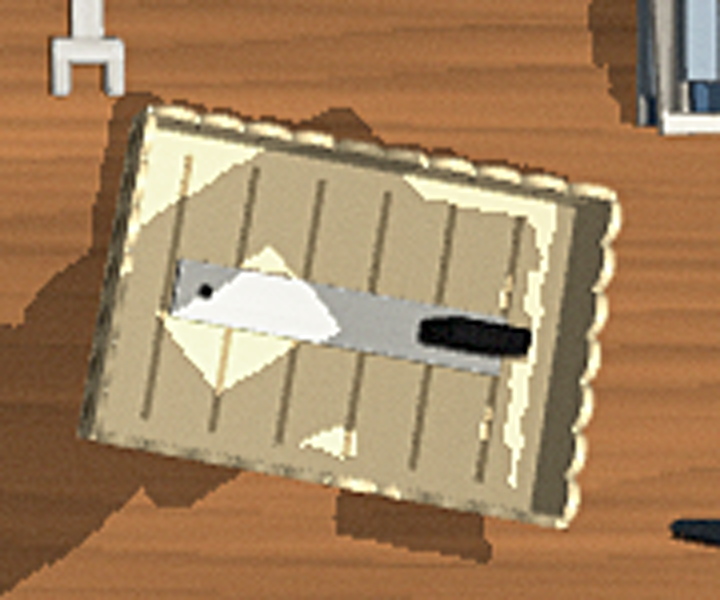

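View pics/scene14.png

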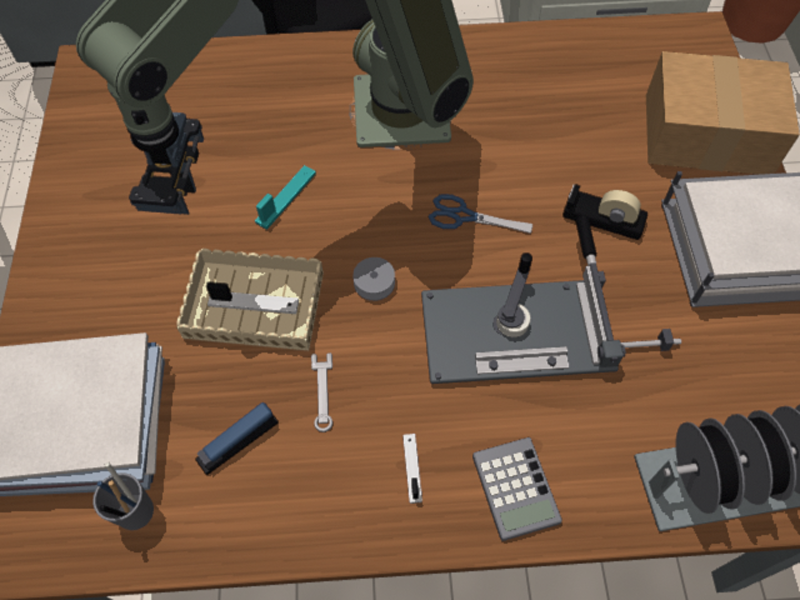

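```bash
python3 - <<'E'
from h import *
np.set_printoptions(precision=4,suppress=True)
W=cloud("top",np.load("pics/top14d.npy"))
for x,y in((190,290),(250,300),(330,320),(400,335),(490,365),(475,330)): print(W[190+y//4,360+x//4])
for n in("top","scene"):
  W0,W1=[cloud(n,np.load(f"pics/{n}{t}d.npy")) for t in("0","14")]
  for W in(W0,W1):
    M=(W[...,2]>.02)&(W[...,2]<.04)&(abs(W[...,0]-.45)<.06)&(abs(W[...,1]+.07)<.06)
    print(n,'reel',cv2.minEnclosingCircle(W[M][:,:2].astype(np.float32)))
W=cloud("scene",np.load("pics/scene14d.npy"))
M=(abs(W[...,2]-.107)<.004)&(np.hypot(W[...,0]-.474,W[...,1]-.199)<.025);print('knob now',W[M].mean(0))
close_job()
E
```

```text
[ 0.4904 -0.2366  0.0131]
[ 0.4845 -0.267   0.0148]
[ 0.4745 -0.307   0.0183]
[ 0.4688 -0.3447  0.0158]
[ 0.4529 -0.3905  0.0133]
[ 0.4702 -0.365   0.0611]
top reel ((0.44395649433135986, -0.08117352426052094), 0.03994273394346237)
top reel ((0.4439825117588043, -0.08125178515911102), 0.04007141664624214)
scene reel ((0.446879118680954, -0.08375844359397888), 0.042563870549201965)
scene reel ((0.44574734568595886, -0.08246854692697525), 0.04221833497285843)
knob now [0.4768 0.1967 0.1064]
the job is handed in; nothing more can be done
```

I set the guide, drew the gauge bar out, laid it in the cream basket, and handed the job in at about 20 s. No verdict is reported.

**Lever setting:** I gripped the knob and closed the roller until the force on the knob rose, at about 1.65 rad, where the bar became pinched. I then backed it off to about 1.55 rad and released it. That puts the gap at about 31 mm, as worked out from the angle where the bar pinched.

**Drawing the bar out:** I drew the bar about 79 mm endways along the fence, flat on the bed. The side and pull forces stayed at about 3 N, so it slid freely. Its nose ended about 41 mm behind the roller's axis.

**Last checks:**
- **Bar:** it lies flat and wholly inside the basket. Its top reads 13 to 18 mm high all along, where 15 mm is right, and it is released.
- **Lever:** the knob has not moved since I let go of it.
- **Bystanders:** the reel moved by about 1 mm at most, which is within measurement error. The spanner looks unmoved in the pictures, but I did not measure it.

**One check that disagreed:** reading the gap straight from the top camera gave about 32.7 mm, just over the 32 mm limit. One pixel there is about 2 mm, so I trusted the pinch force and the knob's measured swing, which both gave about 31 mm.

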